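# Catch the thread of a filler cap and bolt it safe

### The arm

A 6-joint arm with a two-finger parallel gripper is mounted at the origin on the work surface. World frame = base frame: x ahead of the robot, y to its left, z up, the work surface at z = 0. Lengths are in m, angles in rad, forces in N, time in s.
With the tool pointing down it reaches from about 0.375 to 0.9 m from the base axis. Payload 3.1 kg.
Tool frame: the origin (TCP) lies at the centre of the arm's flange, where the gripper is bolted on; the fingertips stand 182 mm ahead of it and the grasp point (between the pads) lies 164 mm ahead of it; z points along the fingers, x is the direction in which the jaws open and shut, and the axes are right-handed (so a half turn about z gives the same grasp; the last joint's range is limited). The gripper opens to 87 mm and grips with 3 to 60 N. Pads are 19 mm wide; open, the fingers measure 117 mm over their backs; the gripper's body (75 mm by 190 mm) begins 51 mm behind the grasp point.
Start: joints at [0.957, 0.527, 1.433, -0, 1.181, -0.178], TCP at [0.264, 0.567, 0.405] pointing down, gripper open.
Joint ranges: [-3.08, 3.08], [-0.75, 2.2], [0.22, 2.44], [-1.43, 4.57], [0, 2.65], [-2.85, 2.85]. Speed limits (rad/s): [2.79, 2.79, 3.14, 3.14, 3.14, 3.14].

### API

Orientations are given as a unit quaternion [x, y, z, w].
In Python, from rig import status, eyes, robot gives the robot as it stands. The module is installed in compiled form; this text tells all that it offers.
- The arm moves only by the tool step_arm, never from a script. Its argument "steps" is a list of rows, each a list of 7 numbers: the closure, from -1 (fully open) to 1 (shut), so that 0 is half open, then the shift along the tool's x, y, z each as a share of 0.025 m, from -1 to 1, then the turn, a rotation vector about the tool's x, y, z each as a share of 8 degrees, from -1 to 1. In form: [[jaw, dx, dy, dz, rx, ry, rz], ...]. A call has exactly 10 rows; each row shifts and turns the commanded pose from where the row before left it, along the tool's axes as they then stand; what a row does not reach is not made up. A row lasts 1/10 s, in which the tool goes at most 50 mm and 8.59 degrees, less where a joint would pass 70% of its speed; a pose out of reach is approached as far as the arm can. A call with a number of a shift or a turn outside -1 to 1 is refused whole. A call with a gripper value outside its range is refused whole. The fingers move at their own pace and stop on an object; "squeeze" is the grip in N (left out, the last holds). Time passes only in rows, so rows that do not move let the fingers close, or fill a call up. It gives the time, the measured TCP pose, the force and the opening at its end, in the units of the state.
- status.get_obs(): the state, without advancing time (a new reading comes with each control period).
- eyes.camera(name): name is "scene" or "top" or "wrist"; returns (picture, depth): 384x512x3 uint8, red, green, blue; 384x512 float32, m along the optical axis (not along the pixel's ray), 0 where there is no reading.
- eyes.camera_info(name): a dict with "K" (3x3 intrinsics, pixels), "R" (3x3) and "t" (3): a world point X has camera coordinates R X + t. Camera axes: x right, y down, z forward; pixel columns grow to the right and rows downward; lengths in m; the calibration is good to about 2 mm. A picture is of the moment at which its call begins: read the wrist's pose just before it. camera_info takes no time and is no camera call; for the wrist camera it gives the pose at the moment of the call.
- robot.hand_in(): hands the job in, once; it reports no verdict.
The state is a dict: "time": time; "q": joint angles; "joint_velocities": joint speeds; "joint_torque": joint torques, N m; "position": TCP position; "tool_rot": TCP orientation; "ft_force": force on the tool from outside, world axes, zero at the start; "moment": the same for the moment, N m; "grip_width": finger opening in m.
Only numpy, scipy, OpenCV 4.12 (cv2) and the standard library are available. Lean on these libraries where they do the work, as an engineer would, in place of code of your own. Each camera call takes 0.05 s, during which the arm holds its last target.

### The job

The red-handled filler cap has only been laid on its neck, with its thread not caught. Slide the yellow-posted safety bolt fully back out of its way, then turn the cap backward (counter-clockwise from above) until you feel it drop into the thread start, then turn it forward (clockwise) until it stops fully home, and last slide the safety bolt home so that its fork straddles the cap's handle. Do not lift the cap off the neck, and leave the oil bottle, the spark plug tray and the wrench where they are.

Things in the scene. Friction and masses are not known exactly. Their poses are not given: they have to be found in the camera images.
- cover: Aluminium rocker cover fixed to the bench at varying place and yaw, 320 x 132 mm, top face 75 mm above the bench. Origin on the bench under the neck axis; x axis along its long side, from the neck towards the safety bolt (it reaches 85 mm behind the neck axis, 235 mm ahead). Only the neck and the bolt with its guide (x over 115 mm, up to 50 mm above the rim) rise above its top face.
- neck_rim (a point): Centre of the top rim of the steel filler neck (76 mm outside diameter), on its vertical axis, 110 mm above the bench; axes as the cover's, z up.
- cap_bar (a point): Centre of the red handle bar on the loose filler cap (about 450 g); x along the bar, z up. Bar 130 x 14 x 20 mm high, round ends. The cap's black disc, 84 mm across, lies 20 to 28 mm below this point; the bar's ends stick out 23 mm past it over free space. At the start the point is 40 to 45 mm above the rim and the bar is turned 0.6 to 1.2 rad counter-clockwise (from above) from the cover's x axis.
- cap: The whole cap; origin under its disc, axes as the bar's. Its stem has 1 to 2 mm play in the neck (bar wobbles up to 7 mm). Two hidden lugs lie on top of a two-start thread. Turned counter-clockwise 0.2 to 1.0 rad it drops some 10 mm (bar centre then about 32 mm above the rim), with a stop just beyond. Turned clockwise without dropping, it only jams. 1 to 3 N sideways at a bar end turns it; it stays where left.
- bolt_post (a point): On the yellow upright post of the safety bolt, 15 mm below its top, 73 mm above the rim. Post 14 mm along the cover's x, 26 mm across, free for 44 mm below its top; on the neck's x axis, 94 mm from the neck axis when home. In front of it, at the height of the cap's bar (18 to 44 mm above the rim), the fork reaches to 49 mm from the neck axis when home; prongs 26 mm apart, tips flared.
- cap_end (a point): Middle of one rounded end of the handle bar, 65 mm from its centre, on its +x side. After the drop, turning clockwise 1.4 to 1.9 rad winds the cap down another 4 mm to a hard stop, its home: bar parallel to the cover's x axis (either end may point to the bolt) with its centre 28 mm above the rim.
- bolt (a joint): Slide of the safety bolt along the cover's x axis, m: 0 = home (fork round the end of the cap's bar), 0.034 = fully drawn away from the neck, end stops at both. Stiff, 2 N of friction; it stays where it is left. Home at the start.
- oil_bottle: Bystander: blue oil bottle, 76 mm diameter, 200 mm high; origin under its centre.
- plug_tray: Bystander: open grey tray of spark plugs, 140 x 100 x 35 mm; origin under its centre.
- wrench: Bystander: steel wrench, 190 mm, lying flat on the bench; origin at its underside.
Things that resemble listed ones, but are neither listed nor needed, are in the scene too. Of the things like the cap, leave any that is brown or green; of the rest the larger one is meant.

How it is judged:
By the outcome, as a careful person would: the job done as asked, in the order asked, and still so for the second after the job is handed in, with the robot touching nothing.
It also fails if it takes over 64 s, if anything falls off the work surface, if the arm or the gripper's body presses on something with over 40 N, if the wrist force passes 120 N, or if a joint passes its speed limit or range.

## Working session

There is one attempt and no reset: what is moved stays moved. The work goes in short steps, Python scripts to look and compute and a tool call to move; the robot and the scene stay as the last step left them, time stands still between calls to the robot, and variables do not carry over. Pictures are saved under pics/ and viewed, and the job is handed in when it is done.

Besides the shell and the picture viewer there is one more tool, called after "Call:" as a command line: name --pt "numbers of a row" for each row, then --argument value for the rest. step_arm: Moves the arm, as the interface text tells. Its arguments: {"type":"object","properties":{"steps":{"type":"array"},"squeeze":{"type":"number"}},"required":["steps"]}

```bash
mkdir -p pics; python3 - <<'E'
from rig import status, eyes
import cv2,numpy as np
o=status.get_obs()
for k,v in o.items(): print(k,np.round(v,4))
for n in ["scene","top"]:
    im,d=eyes.camera(n); cv2.imwrite(f"pics/{n}0.png",im[:,:,::-1]); np.savez(f"{n}0.npz",im=im,d=d,**eyes.camera_info(n))
    i=eyes.camera_info(n); print(n,i['K'],i['R'],i['t'])
E
```

```text
time 0.0
q [ 0.9565  0.5285  1.4339 -0.      1.1814 -0.1785]
joint_velocities [-0.0001  0.0018 -0.0005  0.0002 -0.0008  0.0016]
joint_torque [ 8.00000e-04 -4.40050e+01 -1.76597e+01  6.35000e-02  5.83000e-02
 -1.00000e-04]
position [0.2636 0.5663 0.4038]
tool_rot [ 8.433e-01  5.375e-01 -1.000e-03  4.000e-04]
ft_force [ 0.2977 -0.2669  0.1355]
moment [-0.0063  0.016  -0.0192]
grip_width 0.0869
scene [[385.19141666   0.         263.37388449]
 [  0.         385.19141666 196.33715464]
 [  0.           0.           1.        ]] [[ 0.79027219  0.61262874  0.0124858 ]
 [ 0.43763503 -0.55003913 -0.71128935]
 [-0.42888862  0.56757642 -0.70278842]] [-0.44741457 -0.15696735  1.37351626]
top [[347.2174732    0.         255.49641969]
 [  0.         347.2174732  189.20617407]
 [  0.           0.           1.        ]] [[-0.02423274 -0.99956839 -0.01660761]
 [-0.98382617  0.02679376 -0.17711061]
 [ 0.17747914  0.01204712 -0.98405082]] [0.0537079  0.58618965 1.05868672]
```

View pics/scene0.png

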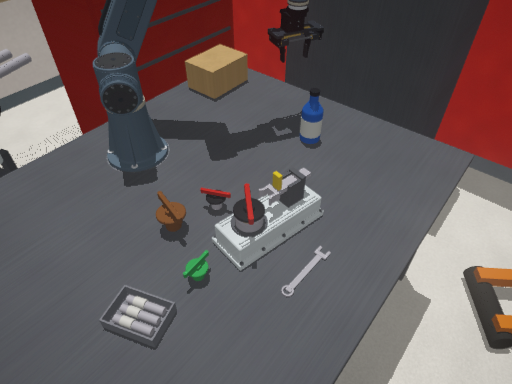

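View pics/top0.png

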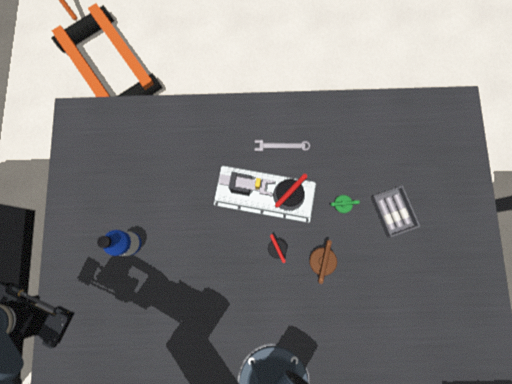

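The scene shows the red-bar cap on the cover at scene (248,205) and top (291,191). The yellow post is at top (260,184). A smaller red decoy and the brown and green caps stand off the cover. Next I measure.

```bash
cat > h.py <<'E'
import numpy as np,cv2
from scipy.spatial.transform import Rotation as Ro
def load(f):
    z=np.load(f); return z['im'],z['d'],z['K'],z['R'],z['t']
def plane(uv,h,K,R,t):
    uv=np.atleast_2d(np.array(uv,float)); c=-R.T@t
    r=np.c_[(uv[:,0]-K[0,2])/K[0,0],(uv[:,1]-K[1,2])/K[1,1],np.ones(len(uv))]@R
    return c+r*((h-c[2])/r[:,2])[:,None]
def cloud(m,d,K,R,t):
    v,u=np.nonzero(m&(d>0)); z=d[v,u]
    return (np.c_[(u-K[0,2])/K[0,0]*z,(v-K[1,2])/K[1,1]*z,z]-t)@R
def masks(im):
    hsv=cv2.cvtColor(im,cv2.COLOR_RGB2HSV); h,s,v=[hsv[...,i].astype(int) for i in range(3)]
    red=((h<6)|(h>174))&(s>170)&(v>90)
    yel=(h>18)&(h<32)&(s>140)&(v>110)
    return red,yel
E
python3 - <<'E'
from h import *
for n,box in [("scene",(150,160,330,250)),("top",(200,150,330,270))]:
    im,d,K,R,t=load(n+"0.npz"); red,yel=masks(im)
    roi=np.zeros(red.shape,bool); x0,y0,x1,y1=box; roi[y0:y1,x0:x1]=1
    for nm,m in (("red",red),("yel",yel)):
        m=(m&roi).astype(np.uint8); k,l,st,ce=cv2.connectedComponentsWithStats(m)
        for i in range(1,k):
            if st[i,4]<8: continue
            P=cloud(l==i,d,K,R,t); 
            print(n,nm,st[i],ce[i].round(1),"med",np.median(P,0).round(3),"z",np.percentile(P[:,2],[5,50,95]).round(3))
            rr=cv2.minAreaRect(np.argwhere(l==i)[:,::-1].astype(np.float32)); print(rr)
            if nm=="red":
                (cx,cy),(w,h),a=rr; 
                pts=np.argwhere(l==i)[:,::-1]; q=plane(pts,.163 if n=="top" else .155,K,R,t)[:,:2]
                r2=cv2.minAreaRect((q*1000).astype(np.float32)); print("  plane rect mm",r2)
    # cover: points z in 0.06..0.08
    if n=="top":
        P=cloud(roi,d,K,R,t); s=P[(P[:,2]>.068)&(P[:,2]<.082)]; print("cover",len(s),cv2.minAreaRect((s[:,:2]*1000).astype(np.float32)))
        s=P[(P[:,2]>.12)&(P[:,2]<.145)]
        print(len(s),cv2.minAreaRect((s[:,:2]*1000).astype(np.float32)))
    im2=cv2.resize(im[y0:y1,x0:x1],None,fx=4,fy=4,interpolation=cv2.INTER_CUBIC); cv2.imwrite(f"pics/{n}_z.png",im2[:,:,::-1])
E
```

```text
scene red [245 184   9  36 182] [248.5 202. ] med [ 0.569 -0.069  0.161] z [0.159 0.161 0.164]
((248.40176391601562, 201.51309204101562), (35.61811828613281, 5.154384136199951), 82.40535736083984)
  plane rect mm ((561.001708984375, -59.91733169555664), (13.05066204071045, 127.69588470458984), 44.90157699584961)
scene red [201 188  29   9 129] [215.2 192.2] med [ 0.404 -0.025  0.066] z [0.058 0.066 0.07 ]
((214.94595336914062, 192.32432556152344), (28.934221267700195, 4.6031718254089355), 9.462322235107422)
  plane rect mm ((472.3879699707031, -90.56399536132812), (80.60476684570312, 16.803791046142578), 25.183637619018555)
scene yel [273 171   9  19 136] [276.7 179.9] med [0.587 0.025 0.183] z [0.155 0.183 0.198]
((277.0, 180.0), (18.0, 8.0), 90.0)
top red [276 174  31  33 198] [290.5 190.4] med [ 0.563 -0.064  0.161] z [0.158 0.161 0.164]
((290.7506103515625, 190.26722717285156), (5.263598442077637, 43.132259368896484), 43.02506637573242)
  plane rect mm ((561.9756469726562, -64.17980194091797), (15.070036888122559, 125.70496368408203), 45.48971939086914)
top red [271 235  14  27  93] [277.3 247.8] med [ 0.4   -0.023  0.067] z [0.048 0.067 0.071]
((277.5, 248.0), (29.06888198852539, 3.5777084827423096), 63.43495178222656)
  plane rect mm ((399.422119140625, -19.95808982849121), (79.84400939941406, 10.01201057434082), 24.91495704650879)
top yel [256 179   5   9  37] [257.8 182.9] med [0.579 0.03  0.198] z [0.19  0.198 0.2  ]
((258.0, 183.0), (8.0, 4.0), 90.0)
cover 1964 ((497.504150390625, -11.8504638671875), (379.4194030761719, 260.50189208984375), 77.89335632324219)
556 ((567.187744140625, 22.638145446777344), (252.84254455566406, 82.04166412353516), 85.99309539794922)
```

View pics/top_z.png

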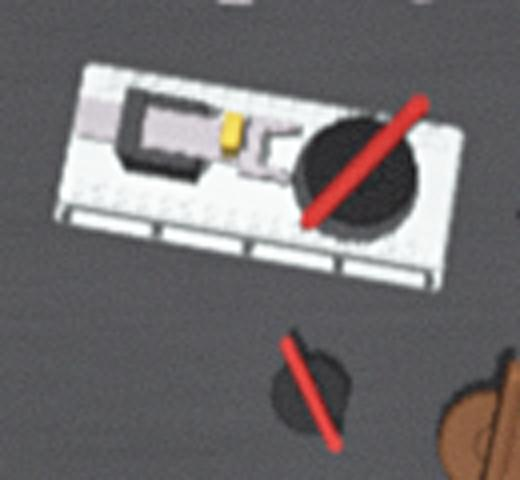

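View pics/scene_z.png

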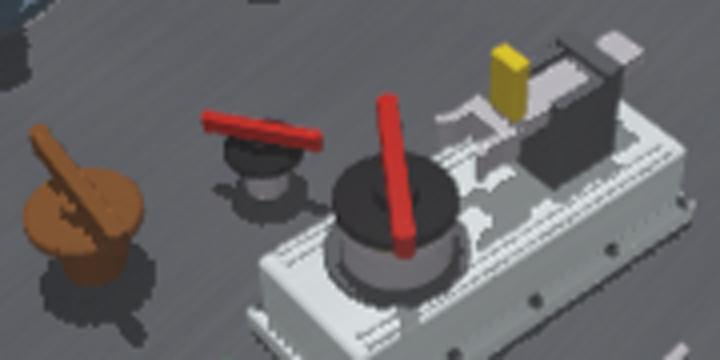

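The top view shows the bar running from (276,206) to (306,175), the post top at (258,183), and the cover's long axis pointing mostly along +y. Next is the cover yaw and the neck axis.

```bash
python3 - <<'E'
from h import *
im,d,K,R,t=load("top0.npz")
hsv=cv2.cvtColor(im,cv2.COLOR_RGB2HSV)
m=((hsv[...,2]>150)&(hsv[...,1]<60)).astype(np.uint8); m[:155]=0;m[235:]=0;m[:,:205]=0;m[:,325:]=0
m=cv2.morphologyEx(m,cv2.MORPH_CLOSE,np.ones((7,7)))
k,l,st,ce=cv2.connectedComponentsWithStats(m); i=1+st[1:,4].argmax(); print(st[i])
q=plane(np.argwhere(l==i)[:,::-1],.075,K,R,t)[:,:2]*1000
(c,wh,a)=r=cv2.minAreaRect(q.astype(np.float32)); print(r)
b=cv2.boxPoints(r); print(b)
E=[b[(j+1)%4]-b[j] for j in range(4)]; e=max(E,key=np.linalg.norm); e=e/np.linalg.norm(e); e*=np.sign(e[1]); print("yaw",np.degrees(np.arctan2(e[1],e[0])))
n=np.array(c)-e*(160-85); print("neck from cover",n)
# post: top face yellow in top + scene
red,yel=masks(im); yel[:, :240]=0; P=cloud(yel,d,K,R,t); P=P[(abs(P[:,0]-.58)<.04)&(abs(P[:,1]-.03)<.04)]
T=P[P[:,2]>.19]; print("post top",T.mean(0),T.min(0),T.max(0),len(T)); print("neck from post",T[:,:2].mean(0)*1000-94*e)
im,d,K,R,t=load("scene0.npz"); red,yel=masks(im); yel[:160]=0;yel[200:]=0;yel[:,:265]=0;yel[:,290:]=0
P=cloud(yel,d,K,R,t); T=P[(P[:,2]>.19)&(P[:,2]<.205)]; print("scene post",T.mean(0),T.min(0),T.max(0),len(T)); print(T[:,:2].mean(0)*1000-94*e)
E
```

```text
[ 214  166  102   57 3168]
((569.7905883789062, 10.2822265625), (304.75885009765625, 130.033935546875), 78.13658905029297)
[[ 474.8363  -125.47631]
 [ 602.0928  -152.20859]
 [ 664.7449   146.04077]
 [ 537.4884   172.77304]]
yaw 78.13659
neck from cover [554.37214565 -63.11580658]
post top [0.57957179 0.03007319 0.19759731] [0.56884821 0.02364443 0.19011746] [0.59000014 0.03536987 0.200887  ] 34
neck from post [560.24733846 -61.9190097 ]
scene post [0.58622066 0.02830127 0.19604491] [0.57176455 0.02126003 0.19059346] [0.59750418 0.03710195 0.19976418] 48
[566.89621136 -63.69093354]
```

Call:
step_arm --pt "-1 0 0 -1 0 0 0" --pt "-1 0 0 -1 0 0 0" --pt "-1 0 0 -1 0 0 0" --pt "-1 0 0 -1 0 0 0" --pt "-1 -0.67 0.98 0 0 0 0" --pt "-1 -0.67 0.98 0 0 0 0" --pt "-1 -0.67 0.98 0 0 0 0" --pt "-1 -0.67 0.98 0 0 0 0" --pt "-1 -0.67 0.98 0 0 0 0" --pt "-1 -0.67 0.98 0 0 0 0"

```text
time: 1.1
position: [0.355, 0.4123, 0.5043]
tool_rot: [0.843, 0.538, -0.001, 0.0]
ft_force: [-0.3, -0.2, -0.3]
grip_width: 0.087
```

Call:
step_arm --pt "-1 -0.67 0.98 0 0 0 0" --pt "-1 -0.67 0.98 0 0 0 0" --pt "-1 -0.67 0.98 0 0 0 0" --pt "-1 -0.67 0.98 0 0 0 0" --pt "-1 -0.67 0.98 0 0 0 0" --pt "-1 -0.67 0.98 0 0 0 0" --pt "-1 -0.67 0.98 0 0 0 0" --pt "-1 -0.67 0.98 0 0 0 0" --pt "-1 -0.67 0.98 0 0 0 0" --pt "-1 -0.67 0.98 0 0 0 0"

```text
time: 2.1
position: [0.5063, 0.157, 0.5043]
tool_rot: [0.843, 0.537, -0.0, -0.0]
ft_force: [0.1, -0.4, -0.4]
grip_width: 0.0868
```

Call:
step_arm --pt "-1 -0.67 0.98 0 0 0 0" --pt "-1 -0.67 0.98 0 0 0 0" --pt "-1 -0.67 0.98 0 0 0 0" --pt "-1 -0.67 0.98 0 0 0 0" --pt "-1 -0.67 0.98 0 0 0 0" --pt "-1 0 0 0 0 0 -0.85" --pt "-1 0 0 0 0 0 -0.85" --pt "-1 0 0 0 0 0 0" --pt "-1 0 0 0 0 0 0" --pt "-1 0 0 0 0 0 0"

```text
time: 3.1
position: [0.5816, 0.0308, 0.5046]
tool_rot: [0.774, 0.633, -0.0, -0.0]
ft_force: [-0.1, 0.3, 0.9]
grip_width: 0.087
```

```bash
cat >> h.py <<'E'
def st(goal=None,yaw=None):
    from rig import status
    o=status.get_obs(); r=Ro.from_quat(o['tool_rot']); M=r.as_matrix()
    y=np.degrees(np.arctan2(M[1,0],M[0,0]))
    print("t",round(o['time'],2),"p",np.round(o['position'],4),"yaw",round(y,1),"tilt",np.round(M[:2,2],3),"q6",round(o['q'][5],2),"F",np.round(o['ft_force'],1),"M",np.round(o['moment'],2),"w",round(o['grip_width'],4))
    if goal is not None: print("tool units",np.round(M.T@(np.array(goal)-o['position'])/.025,2))
    if yaw is not None: print("rz units",round((y-yaw)/8,2))
    return o
E
python3 - <<'E'
from h import *
from rig import eyes
st([.582,.029,.347],79)
i=eyes.camera_info("wrist"); im,d=eyes.camera("wrist"); np.savez("w1.npz",im=im,d=d,**i); cv2.imwrite("pics/w1.png",im[:,:,::-1])
E
```

```text
t 3.1 p [0.5816 0.0308 0.5046] yaw 78.6 tilt [-0.  0.] q6 -1.51 F [-0.1  0.3  0.9] M [0.   0.01 0.01] w 0.087
tool units [-0.07  0.03  6.3 ]
rz units -0.05
```

View pics/w1.png

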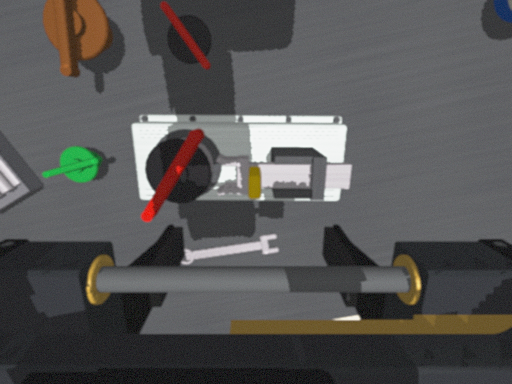

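The wrist view shows the cover edges level (tool yaw 78.6° matches the cover), the post at (254,182) and the bar from (147,216) to (198,132). I refine the numbers from here.

```bash
cat > wm.py <<'E'
from h import *
def wm(f,yaw=78.6):
    im,d,K,R,t=load(f); red,yel=masks(im); e=np.array([np.cos(np.radians(yaw)),np.sin(np.radians(yaw))])
    P=cloud(yel,d,K,R,t); s=(P[:,2]>.19)&(P[:,2]<.21)&(abs(P[:,0]-.58)<.1)&(abs(P[:,1]-.04)<.1); T=P[s]
    post=(T.min(0)+T.max(0))/2; rc=cv2.minAreaRect((T[:,:2]*1000).astype(np.float32)); print("post top",rc,"z",np.median(T[:,2]))
    P=cloud(red,d,K,R,t); s=(P[:,2]>.135)&(P[:,2]<.175); T=P[s]
    r=cv2.minAreaRect((T[:,:2]*1000).astype(np.float32)); b=cv2.boxPoints(r); E=[b[(j+1)%4]-b[j] for j in range(4)]; v=max(E,key=np.linalg.norm)
    print("bar",np.round(r[0],1),np.round(r[1],1),"yaw",np.degrees(np.arctan2(v[1],v[0])),"ztop",np.percentile(T[:,2],[10,50,90]).round(4))
    P=cloud((im.min(2)>110),d,K,R,t); s=(P[:,2]>.07)&(P[:,2]<.08)&(abs(P[:,0]-.57)<.12); T=P[s]
    r=cv2.minAreaRect((T[:,:2]*1000).astype(np.float32)); print("cover",r)
    return
E
python3 -c "
from wm import *
wm('w1.npz')"
```

```text
post top ((582.5443115234375, 32.70978546142578), (11.569878578186035, 23.962804794311523), 78.51937866210938) z 0.19735755686672196
bar [561.9 -64.2] [ 16.8 129.6] yaw -45.322796 ztop [0.1592 0.1608 0.1618]
cover ((579.1082763671875, 11.62127685546875), (302.8860168457031, 113.64958953857422), 78.17732238769531)
```

Call:
step_arm --pt "-0.4 0.02 0.03 0.9 0 0 0" --pt "-0.4 0 0 0.9 0 0 0" --pt "-0.4 0 0 0.9 0 0 0" --pt "-0.4 0 0 0.9 0 0 0" --pt "-0.4 0 0 0.9 0 0 0" --pt "-0.4 0 0 0.9 0 0 0" --pt "-0.4 0 0 0.8 0 0 0" --pt "-0.4 0 0 0 0 0 0" --pt "-0.4 0 0 0 0 0 0" --pt "-0.4 0 0 0 0 0 0"

```text
time: 4.15
position: [0.5831, 0.0309, 0.3511]
tool_rot: [0.774, 0.634, 0.001, 0.001]
ft_force: [-0.1, -0.2, -0.2]
grip_width: 0.0611
```

Call:
step_arm --squeeze 20 --pt "1 0 0 0 0 0 0" --pt "1 0 0 0 0 0 0" --pt "1 0 0 0 0 0 0" --pt "1 0 0 0 0 0 0" --pt "1 0 0 0 0 0 0" --pt "1 0 0 0 0 0 0" --pt "1 0 0 0 0 0 0" --pt "1 0 0 0 0 0 0" --pt "1 0 0 0 0 0 0" --pt "1 0 0 0 0 0 0"

```text
time: 5.15
position: [0.5826, 0.031, 0.3497]
tool_rot: [0.774, 0.633, 0.0, -0.0]
ft_force: [-0.1, 1.6, 0.3]
grip_width: 0.0137
```

Call:
step_arm --pt "1 0.15 0 0 0 0 0" --pt "1 0.2 0 0 0 0 0" --pt "1 0.2 0 0 0 0 0" --pt "1 0.2 0 0 0 0 0" --pt "1 0.2 0 0 0 0 0" --pt "1 0.2 0 0 0 0 0" --pt "1 0.15 0 0 0 0 0" --pt "1 0.1 0 0 0 0 0" --pt "1 0 0 0 0 0 0" --pt "1 0 0 0 0 0 0"

```text
time: 6.15
position: [0.5894, 0.0634, 0.3497]
tool_rot: [0.773, 0.634, -0.002, 0.002]
ft_force: [-0.3, -10.4, 0.7]
grip_width: 0.0139
```

```bash
python3 -c "
from h import *
st()"
```

```text
t 6.15 p [0.5894 0.0634 0.3497] yaw 78.7 tilt [-0.001 -0.005] q6 -1.45 F [ -0.3 -10.4   0.7] M [-1.5   0.22 -0.21] w 0.0139
```

Call:
step_arm --pt "1 0.05 0 0 0 0 0" --pt "1 0.05 0 0 0 0 0" --pt "1 0 0 0 0 0 0" --pt "1 0 0 0 0 0 0" --pt "1 -0.06 0 0 0 0 0" --pt "-0.5 0 0 0 0 0 0" --pt "-0.5 0 0 0 0 0 0" --pt "-0.5 0 0 0 0 0 0" --pt "-0.5 0 0 0 0 0 0" --pt "-0.5 0 0 0 0 0 0"

```text
time: 7.15
position: [0.5896, 0.0667, 0.3498]
tool_rot: [0.773, 0.634, 0.0, -0.0]
ft_force: [-0.0, 0.4, 1.1]
grip_width: 0.0465
```

Call:
step_arm --pt "-1 0 0 -1 0 0 0" --pt "-1 0 0 -1 0 0 0" --pt "-1 0 0 -1 0 0 0" --pt "-1 0 0 -1 0 0 0" --pt "-1 0 0 -1 0 0 0" --pt "-1 0 0 -1 0 0 0" --pt "-1 0 0 0 0 0 0" --pt "-1 0 0 0 0 0 0" --pt "-1 0 0 0 0 0 0" --pt "-1 0 0 0 0 0 0"

```text
time: 8.15
position: [0.5894, 0.0662, 0.4981]
tool_rot: [0.774, 0.634, -0.001, -0.001]
ft_force: [0.4, -0.8, -0.9]
grip_width: 0.0867
```

```bash
python3 - <<'E'
from wm import *
from rig import eyes
st([.5636,-.062,.330],-75+180)
i=eyes.camera_info("wrist"); im,d=eyes.camera("wrist"); np.savez("w2.npz",im=im,d=d,**i); cv2.imwrite("pics/w2.png",im[:,:,::-1])
wm("w2.npz")
E
```

```text
t 8.15 p [0.5894 0.0662 0.4981] yaw 78.6 tilt [-0.003  0.   ] q6 -1.45 F [ 0.4 -0.8 -0.9] M [-0.03  0.01 -0.04] w 0.0867
tool units [-5.23  0.02  6.73]
rz units -3.3
post top ((589.3162841796875, 63.55242156982422), (12.38990306854248, 24.61787223815918), 78.47264862060547) z 0.19728358977766927
bar [560.9 -64.8] [ 19.5 129.2] yaw -45.654663 ztop [0.1572 0.1606 0.1618]
cover ((579.04296875, 11.960723876953125), (302.63824462890625, 113.3965835571289), 78.0903549194336)
```

View pics/w2.png

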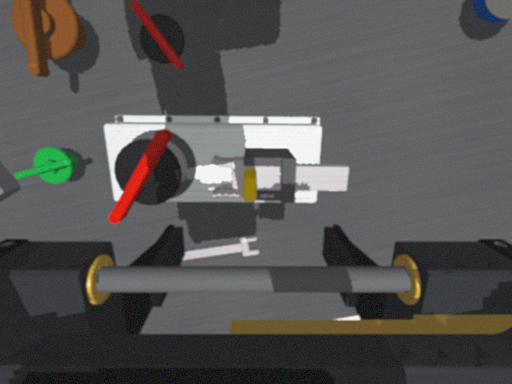

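The fork is well clear of the bar in this view. The post is at (250,184) and the bar has not moved. I check the bolt travel with the fixed cameras.

```bash
python3 - <<'E'
from h import *
from rig import eyes
for n,box in [("scene",(260,150,310,205)),("top",(235,165,272,200))]:
    i=eyes.camera_info(n); im,d=eyes.camera(n); np.savez(n+"1.npz",im=im,d=d,**i); cv2.imwrite(f"pics/{n}1.png",im[:,:,::-1])
    for f in (n+"0.npz",n+"1.npz"):
        im,d,K,R,t=load(f); r,y=masks(im); x0,y0,x1,y1=box
        P=cloud(y,d,K,R,t); s=(P[:,2]>.190)&(P[:,2]<.205)&(abs(P[:,0]-.585)<.04)&(abs(P[:,1]-.05)<.07); T=P[s]
        print(f,len(T),T.mean(0),(T.max(0)+T.min(0))/2)
E
```

```text
scene0.npz 48 [0.58622066 0.02830127 0.19604491] [0.58463437 0.02918099 0.19517882]
scene1.npz 44 [0.59309802 0.05842037 0.19577415] [0.59245238 0.05989986 0.19473035]
top0.npz 34 [0.57957179 0.03007319 0.19759731] [0.57942417 0.02950715 0.19550223]
top1.npz 26 [0.58465458 0.06063485 0.19750468] [0.58517533 0.06012516 0.1969388 ]
```

All three views put the travel at about 31 mm, short of 34. I re-grip the post, read its position through the jaws, and pull again.

Call:
step_arm --pt "-0.4 -0.1 0 0.9 0 0 0" --pt "-0.4 0 0 0.9 0 0 0" --pt "-0.4 0 0 0.9 0 0 0" --pt "-0.4 0 0 0.9 0 0 0" --pt "-0.4 0 0 0.9 0 0 0" --pt "-0.4 0 0 0.9 0 0 0" --pt "-0.4 0 0 0.5 0 0 0" --pt "-0.4 0 0 0 0 0 0" --pt "-0.4 0 0 0 0 0 0" --pt "-0.4 0 0 0 0 0 0"

```text
time: 9.3
position: [0.5897, 0.0637, 0.3535]
tool_rot: [0.774, 0.634, 0.001, 0.001]
ft_force: [0.4, -0.0, 0.1]
grip_width: 0.0611
```

Call:
step_arm --squeeze 40 --pt "1 0 0 0 0 0 0" --pt "1 0 0 0 0 0 0" --pt "1 0 0 0 0 0 0" --pt "1 0 0 0 0 0 0" --pt "1 0 0 0 0 0 0" --pt "1 0 0 0 0 0 0" --pt "1 0 0 0 0 0 0" --pt "1 0 0 0 0 0 0" --pt "1 0 0 0 0 0 0" --pt "1 0 0 0 0 0 0"

```text
time: 10.3
position: [0.589, 0.0628, 0.3522]
tool_rot: [0.774, 0.633, -0.001, 0.0]
ft_force: [-0.9, -5.6, 1.1]
grip_width: 0.0135
```

```bash
python3 -c "
from h import *
st([.5890,.0641,.350])"
```

```text
t 10.3 p [0.589  0.0628 0.3522] yaw 78.6 tilt [-0.001 -0.002] q6 -1.45 F [-0.9 -5.6  1.1] M [-0.86  0.19 -0.18] w 0.0135
tool units [ 0.05 -0.01  0.09]
```

Call:
step_arm --pt "1 0.05 0 0 0 0 0" --pt "1 0.05 0 0 0 0 0" --pt "1 0.05 0 0 0 0 0" --pt "1 0.05 0 0 0 0 0" --pt "1 0 0 0 0 0 0" --pt "1 0 0 0 0 0 0" --pt "1 0 0 0 0 0 0" --pt "1 0 0 0 0 0 0" --pt "1 0 0 0 0 0 0" --pt "1 0 0 0 0 0 0"

```text
time: 11.3
position: [0.5896, 0.0644, 0.3522]
tool_rot: [0.773, 0.634, -0.005, 0.003]
ft_force: [-4.4, -18.3, 1.6]
grip_width: 0.0136
```

```bash
python3 -c "
from h import *
st([.5890,.0641,.350])"
```

```text
t 11.3 p [0.5896 0.0644 0.3522] yaw 78.7 tilt [-0.004 -0.01 ] q6 -1.44 F [ -4.4 -18.3   1.6] M [-2.58  0.59 -0.18] w 0.0136
tool units [-0.01 -0.02  0.09]
```

18.8 N no longer moves the post, so the bolt is at its back stop. Now I release it and go over the cap.

Call:
step_arm --pt "1 -0.15 0 0 0 0 0" --pt "-0.5 0 0 0 0 0 0" --pt "-0.5 0 0 0 0 0 0" --pt "-0.5 0 0 0 0 0 0" --pt "-1 0 0 -1 0 0 0" --pt "-1 0 0 -1 0 0 0" --pt "-1 0 0 -1 0 0 0" --pt "-1 0 0 -1 0 0 0" --pt "-1 -1 0 0 0 0 0" --pt "-1 -1 0 0 0 0 0"

```text
time: 12.3
position: [0.5797, 0.0169, 0.4536]
tool_rot: [0.773, 0.635, 0.001, 0.001]
ft_force: [1.0, -1.2, -0.8]
grip_width: 0.0779
```

Call:
step_arm --pt "-1 -1 0 0 0 0 0" --pt "-1 -1 0 0 0 0 0" --pt "-1 -1 0 0 0 0 0" --pt "-1 0 0 0 0 0 1" --pt "-1 0 0 0 0 0 1" --pt "-1 0 0 0 0 0 1" --pt "-1 0 0 0 0 0 1" --pt "-1 0 0 0 0 0 1" --pt "-1 0 0 0 0 0 1" --pt "-1 0 0 0 0 0 1"

```text
time: 13.3
position: [0.5649, -0.0568, 0.4522]
tool_rot: [0.981, 0.194, 0.0, -0.0]
ft_force: [-0.5, 0.9, -0.4]
grip_width: 0.0868
```

Call:
step_arm --pt "-1 0 0 0 0 0 1" --pt "-1 0 0 0 0 0 1" --pt "-1 0 0 0 0 0 1" --pt "-1 0 0 0 0 0 1" --pt "-1 0 0 0 0 0 1" --pt "-1 0 0 0 0 0 1" --pt "-1 0 0 0 0 0 1" --pt "-1 0 0 0 0 0 1" --pt "-1 0 0 0 0 0 1" --pt "-1 0 0 0 0 0 1"

```text
time: 14.3
position: [0.5649, -0.0567, 0.4522]
tool_rot: [0.876, -0.482, -0.0, -0.0]
ft_force: [0.1, -0.4, 1.1]
grip_width: 0.0872
```

```bash
python3 -c "
from h import *
st([.5625,-.063,.306],-78)"
```

```text
t 14.3 p [ 0.5649 -0.0567  0.4522] yaw -57.6 tilt [0.    0.001] q6 0.71 F [ 0.1 -0.4  1.1] M [-0.08  0.13  0.03] w 0.0872
tool units [0.16 0.22 5.85]
rz units 2.55
```

Call:
step_arm --pt "-1 0.16 0.22 0 0 0 0" --pt "-1 0 0 0 0 0 0.85" --pt "-1 0 0 0 0 0 0.85" --pt "-1 0 0 0 0 0 0.85" --pt "-1 0 0 0.7 0 0 0" --pt "-1 0 0 0.7 0 0 0" --pt "-1 0 0 0.7 0 0 0" --pt "-1 0 0 0.7 0 0 0" --pt "-1 0 0 0 0 0 0" --pt "-1 0 0 0 0 0 0"

```text
time: 15.3
position: [0.5624, -0.064, 0.3823]
tool_rot: [0.779, -0.627, -0.0, -0.0]
ft_force: [0.2, 0.1, 0.1]
grip_width: 0.0872
```

```bash
python3 - <<'E'
from wm import *
from rig import eyes
st([.5625,-.063,.306],-78)
i=eyes.camera_info("wrist"); im,d=eyes.camera("wrist"); np.savez("w3.npz",im=im,d=d,**i); cv2.imwrite("pics/w3.png",im[:,:,::-1])
E
```

```text
t 15.3 p [ 0.5624 -0.064   0.3823] yaw -77.7 tilt [-0.  0.] q6 1.04 F [0.2 0.1 0.1] M [-0.06  0.16 -0.03] w 0.0872
tool units [-0.04 -0.01  3.05]
rz units 0.04
```

View pics/w3.png

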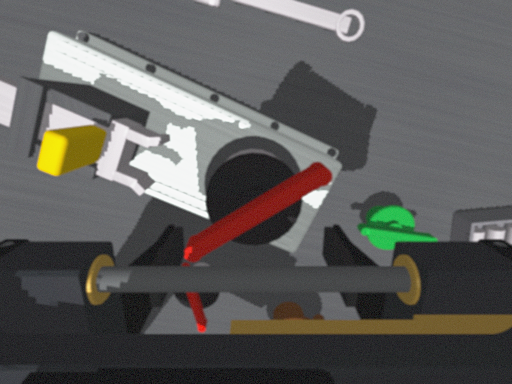

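The wrist view shows the bar from (188,250) to (325,172) between the finger positions, with the fork clear. I descend astride it.

Call:
step_arm --pt "-1 -0.03 0 0.6 0 0 0" --pt "-1 0 0 0.6 0 0 0" --pt "-1 0 0 0.6 0 0 0" --pt "-1 0 0 0.6 0 0 0" --pt "-1 0 0 0.6 0 0 0" --pt "-1 0 0 0 0 0 0" --pt "-1 0 0 0 0 0 -0.4" --pt "-1 0 0 0 0 0 -0.4" --pt "-1 0 0 0 0 0 -0.4" --pt "-1 0 0 0 0 0 -0.4"

```text
time: 16.35
position: [0.5628, -0.0634, 0.309]
tool_rot: [0.844, -0.536, 0.002, -0.0]
ft_force: [-0.2, 0.3, -0.6]
grip_width: 0.0868
```

```bash
cat > look.py <<'E'
from h import *
from rig import eyes
import sys
def look(tag):
    st()
    for n in ("top","scene"):
        i=eyes.camera_info(n); im,d=eyes.camera(n); f=f"{n}_{tag}.npz"; np.savez(f,im=im,d=d,**i)
        x0,y0,x1,y1=(220,140,350,250) if n=="top" else (200,150,320,260)
        cv2.imwrite(f"pics/{n}_{tag}.png",cv2.resize(im[y0:y1,x0:x1],None,fx=5,fy=5,interpolation=cv2.INTER_CUBIC)[:,:,::-1])
        red,_=masks(im); P=cloud(red,d,i['K'],i['R'],i['t']); s=(P[:,2]>.13)&(P[:,2]<.18)&(np.hypot(P[:,0]-.562,P[:,1]+.063)<.09); T=P[s]
        if len(T)<10: print(n,"few",len(T)); continue
        r=cv2.minAreaRect((T[:,:2]*1000).astype(np.float32)); b=cv2.boxPoints(r); E=[b[(j+1)%4]-b[j] for j in range(4)]; v=max(E,key=np.linalg.norm)
        print(n,len(T),"bar",np.round(r[0],1),np.round(r[1],1),"yaw",round(np.degrees(np.arctan2(v[1],v[0]))%180,1),"ztop",np.percentile(T[:,2],[10,50,75,90]).round(4))
look(sys.argv[1])
E
python3 look.py a
```

```text
t 16.35 p [ 0.5628 -0.0634  0.309 ] yaw -64.8 tilt [ 0.003 -0.001] q6 0.82 F [-0.2  0.3 -0.6] M [-0.08  0.1  -0.08] w 0.0868
top few 0
scene 53 bar [570.2 -70.2] [ 12.5 114.9] yaw 137.3 ztop [0.1589 0.1614 0.1624 0.1633]
```

View pics/scene_a.png

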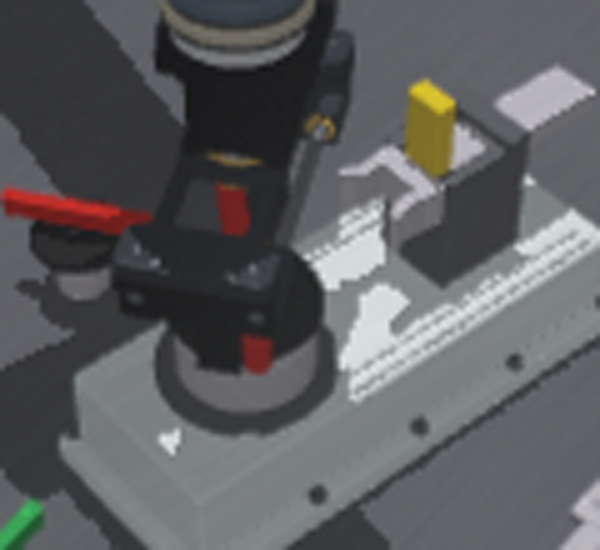

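The fingers straddle the bar, whose end shows at (258,355) in the crop, and there is no contact force. I turn counter-clockwise.

Call:
step_arm --pt "-1 0 0 0 0 0 -0.3" --pt "-1 0 0 0 0 0 -0.3" --pt "-1 0 0 0 0 0 -0.3" --pt "-1 0 0 0 0 0 -0.3" --pt "-1 0 0 0 0 0 -0.3" --pt "-1 0 0 0 0 0 -0.3" --pt "-1 0 0 0 0 0 -0.3" --pt "-1 0 0 0 0 0 -0.3" --pt "-1 0 0 0 0 0 -0.3" --pt "-1 0 0 0 0 0 -0.3"

```text
time: 17.45
position: [0.5625, -0.0634, 0.3084]
tool_rot: [0.937, -0.35, 0.001, -0.0]
ft_force: [-0.1, 0.6, -0.2]
grip_width: 0.0869
```

```bash
python3 look.py b
```

```text
t 17.45 p [ 0.5625 -0.0634  0.3084] yaw -40.9 tilt [ 0.002 -0.001] q6 0.4 F [-0.1  0.6 -0.2] M [-0.13  0.19 -0.03] w 0.0869
top few 0
scene few 5
```

View pics/scene_b.png

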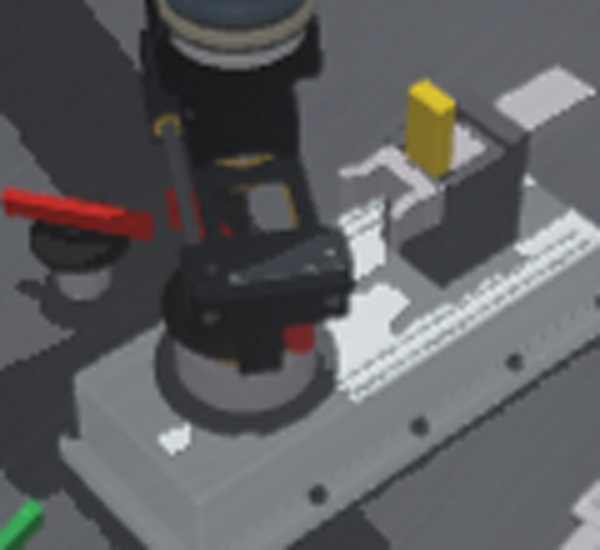

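View pics/top_b.png

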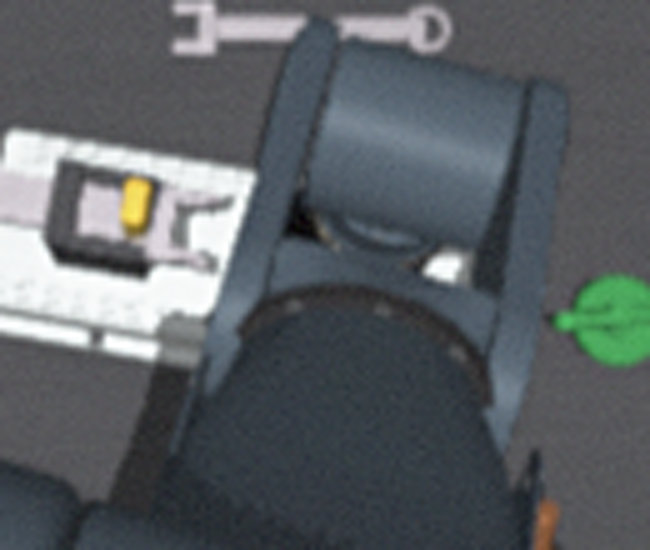

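Call:
step_arm --pt "-1 0 0 0 0 0 -0.15" --pt "-1 0 0 0 0 0 -0.15" --pt "-1 0 0 0 0 0 -0.15" --pt "-1 0 0 0 0 0 -0.15" --pt "-1 0 0 0 0 0 -0.15" --pt "-1 0 0 0 0 0 -0.15" --pt "-1 0 0 0 0 0 -0.15" --pt "-1 0 0 0 0 0 -0.15" --pt "-1 0 0 0 0 0 -0.15" --pt "-1 0 0 0 0 0 -0.15"

```text
time: 18.55
position: [0.5622, -0.0632, 0.3073]
tool_rot: [0.968, -0.249, 0.0, 0.0]
ft_force: [-0.7, -0.5, 0.4]
grip_width: 0.087
```

```bash
python3 look.py c;  python3 - <<'E'
from rig import eyes
import cv2
im,d=eyes.camera("wrist"); cv2.imwrite("pics/w_c.png",im[:,:,::-1])
E
```

```text
t 18.55 p [ 0.5622 -0.0632  0.3073] yaw -28.9 tilt [ 0. -0.] q6 0.19 F [-0.7 -0.5  0.4] M [-0.17  0.09 -0.08] w 0.087
top few 0
scene 62 bar [564.2 -65.5] [ 12.2 126.7] yaw 173.0 ztop [0.1399 0.1498 0.152  0.1535]
```

View pics/scene_c.png

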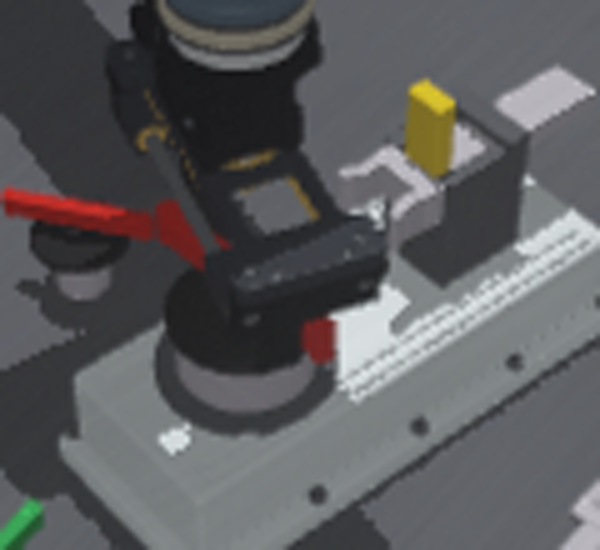

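View pics/w_c.png

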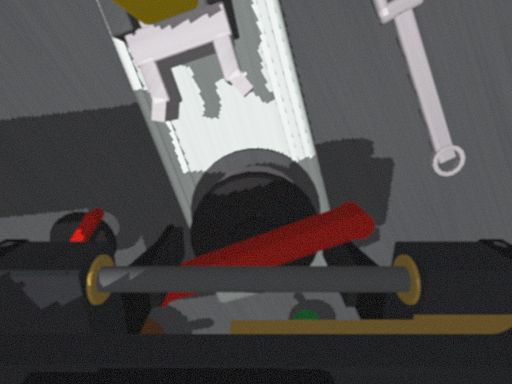

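The scene depth now puts the bar top at 0.152 m (it was 0.162) and the bar at yaw −7°, so it seems to have dropped. I check with the wrist depth.

```bash
cat > wl.py <<'E'
from h import *
from rig import eyes
import sys
st()
i=eyes.camera_info("wrist"); im,d=eyes.camera("wrist"); K,R,t=i['K'],i['R'],i['t']; cv2.imwrite(f"pics/w_{sys.argv[1]}.png",im[:,:,::-1])
red,yel=masks(im); P=cloud(red,d,K,R,t); T=P[(P[:,2]>.12)&(P[:,2]<.18)&(np.hypot(P[:,0]-.562,P[:,1]+.063)<.08)]
b=cv2.minAreaRect((T[:,:2]*1000).astype(np.float32)); bb=cv2.boxPoints(b); E=[bb[(j+1)%4]-bb[j] for j in range(4)]; v=max(E,key=np.linalg.norm)
print(len(T),"bar",np.round(b[0],1),np.round(b[1],1),"yaw",round(np.degrees(np.arctan2(v[1],v[0]))%180,1),"z pct",np.percentile(T[:,2],[10,50,75,90,98]).round(4))
E
python3 wl.py d
```

```text
t 18.7 p [ 0.5621 -0.0632  0.3072] yaw -29.0 tilt [-0.  0.] q6 0.2 F [-0.1  1.3  1.6] M [-0.09  0.07 -0.  ] w 0.0866
5145 bar [566.4 -62.4] [ 14.4 123.1] yaw 172.4 z pct [0.1393 0.1509 0.1517 0.1522 0.1527]
```

The wrist depth agrees: bar top 0.152 m, so the centre is 32 mm above the rim and the cap has dropped. I back off, lift over the bar, go to its other side and come down.

Call:
step_arm --pt "-1 0 0 0 0 0 0.5" --pt "-1 0 0 0 0 0 0" --pt "-1 0 0 -0.8 0 0 0" --pt "-1 0 0 -0.8 0 0 0" --pt "-1 0 0 -0.8 0 0 0" --pt "-1 0 0 0 0 0 -1" --pt "-1 0 0 0 0 0 -1" --pt "-1 0 0 0 0 0 -1" --pt "-1 0 0 0 0 0 -1" --pt "-1 0 0 0 0 0 -1"

```text
time: 19.75
position: [0.5619, -0.0631, 0.3671]
tool_rot: [0.998, 0.065, -0.0, -0.0]
ft_force: [-0.6, -0.3, -0.4]
grip_width: 0.0873
```

Call:
step_arm --pt "-1 0 0 0 0 0 -1" --pt "-1 0 0 0 0 0 -0.7" --pt "-1 0 0 0 0 0 0" --pt "-1 0 0 0.6 0 0 0" --pt "-1 0 0 0.6 0 0 0" --pt "-1 0 0 0.6 0 0 0" --pt "-1 0 0 0.6 0 0 0" --pt "-1 0 0 0 0 0 0" --pt "-1 0 0 0 0 0 0" --pt "-1 0 0 0 0 0 0"

```text
time: 20.75
position: [0.5625, -0.0633, 0.308]
tool_rot: [0.984, 0.179, 0.001, 0.0]
ft_force: [-0.4, 1.3, -0.1]
grip_width: 0.0872
```

```bash
python3 wl.py e
```

```text
t 20.75 p [ 0.5625 -0.0633  0.308 ] yaw 20.6 tilt [ 0.001 -0.   ] q6 -0.67 F [-0.4  1.3 -0.1] M [-0.01  0.09 -0.01] w 0.0872
5165 bar [563.4 -62.2] [ 14.5 129.2] yaw 172.2 z pct [0.1406 0.1512 0.1518 0.1523 0.1528]
```

View pics/w_e.png

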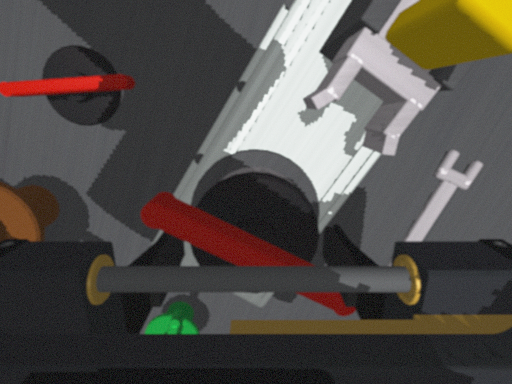

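The bar (150,210)–(345,305) lies in front of the fingers and is ready to be turned clockwise.

Call:
step_arm --pt "-1 0 0 0 0 0 0.5" --pt "-1 0 0 0 0 0 0.5" --pt "-1 0 0 0 0 0 0.5" --pt "-1 0 0 0 0 0 0.5" --pt "-1 0 0 0 0 0 0.5" --pt "-1 0 0 0 0 0 0.5" --pt "-1 0 0 0 0 0 0.5" --pt "-1 0 0 0 0 0 0.5" --pt "-1 0 0 0 0 0 0.5" --pt "-1 0 0 0 0 0 0.5"

```text
time: 21.8
position: [0.5623, -0.0632, 0.3081]
tool_rot: [0.986, -0.17, 0.001, 0.0]
ft_force: [0.8, 0.2, -0.3]
grip_width: 0.0865
```

```bash
python3 wl.py f
```

```text
t 21.8 p [ 0.5623 -0.0632  0.3081] yaw -19.5 tilt [ 0.001 -0.001] q6 0.03 F [ 0.8  0.2 -0.3] M [-0.05  0.08  0.05] w 0.0865
5005 bar [560.6 -59.8] [ 14.5 120.7] yaw 139.5 z pct [0.1385 0.1496 0.1504 0.1509 0.1515]
```

Turning and winding down (bar yaw −40°, about 1.2 mm lower). I continue.

Call:
step_arm --pt "-1 0 0 0 0 0 0.5" --pt "-1 0 0 0 0 0 0.5" --pt "-1 0 0 0 0 0 0.5" --pt "-1 0 0 0 0 0 0.5" --pt "-1 0 0 0 0 0 0.5" --pt "-1 0 0 0 0 0 0.5" --pt "-1 0 0 0 0 0 0.5" --pt "-1 0 0 0 0 0 0.5" --pt "-1 0 0 0 0 0 0.5" --pt "-1 0 0 0 0 0 0.5"

```text
time: 22.85
position: [0.5623, -0.0632, 0.3079]
tool_rot: [0.868, -0.496, 0.001, -0.0]
ft_force: [0.4, 0.5, -1.2]
grip_width: 0.0873
```

Call:
step_arm --pt "-1 0 0 0 0 0 0.3" --pt "-1 0 0 0 0 0 0.3" --pt "-1 0 0 0 0 0 0.3" --pt "-1 0 0 0 0 0 0.3" --pt "-1 0 0 0 0 0 0.3" --pt "-1 0 0 0 0 0 0.2" --pt "-1 0 0 0 0 0 0.2" --pt "-1 0 0 0 0 0 0.2" --pt "-1 0 0 0 0 0 0.2" --pt "-1 0 0 0 0 0 0"

```text
time: 23.85
position: [0.5625, -0.0633, 0.3075]
tool_rot: [0.778, -0.628, 0.001, -0.0]
ft_force: [1.2, 0.3, 0.2]
grip_width: 0.0869
```

```bash
python3 wl.py g
```

```text
t 23.85 p [ 0.5625 -0.0633  0.3075] yaw -77.8 tilt [ 0.001 -0.   ] q6 1.05 F [1.2 0.3 0.2] M [-0.11 -0.06  0.06] w 0.0869
5055 bar [563.8 -60.1] [121.6  14.9] yaw 80.4 z pct [0.1357 0.1471 0.1479 0.1484 0.149 ]
```

Call:
step_arm --pt "-1 0 0 0 0 0 0.12" --pt "-1 0 0 0 0 0 0.12" --pt "-1 0 0 0 0 0 0.12" --pt "-1 0 0 0 0 0 0.12" --pt "-1 0 0 0 0 0 0.12" --pt "-1 0 0 0 0 0 0" --pt "-1 0 0 0 0 0 0" --pt "-1 0 0 0 0 0 0" --pt "-1 0 0 0 0 0 0" --pt "-1 0 0 0 0 0 0"

```text
time: 24.9
position: [0.5629, -0.0633, 0.3076]
tool_rot: [0.752, -0.659, 0.001, -0.0]
ft_force: [4.5, -0.5, 0.3]
grip_width: 0.0871
```

```bash
python3 wl.py h
```

```text
t 24.9 p [ 0.5629 -0.0633  0.3076] yaw -82.4 tilt [ 0.003 -0.002] q6 1.13 F [ 4.5 -0.5  0.3] M [-0.12 -0.75  0.96] w 0.0871
5095 bar [565.  -59.9] [119.3  14.8] yaw 77.5 z pct [0.1356 0.147  0.1479 0.1484 0.1489]
```

A moment of 0.96 N·m (free turning was about 0.06), bar yaw 77.5° (cover about 78.3°) and bar top 0.148 m say it is at the hard stop. I nudge once more to confirm, then back off and lift.

Call:
step_arm --pt "-1 0 0 0 0 0 0.1" --pt "-1 0 0 0 0 0 0.1" --pt "-1 0 0 0 0 0 0" --pt "-1 0 0 0 0 0 0" --pt "-1 0 0 0 0 0 0" --pt "-1 0 0 0 0 0 0" --pt "-1 0 0 0 0 0 0" --pt "-1 0 0 0 0 0 0" --pt "-1 0 0 0 0 0 0" --pt "-1 0 0 0 0 0 0"

```text
time: 25.95
position: [0.5629, -0.0632, 0.3076]
tool_rot: [0.744, -0.668, 0.002, 0.0]
ft_force: [5.4, -0.6, -0.2]
grip_width: 0.0868
```

```bash
python3 wl.py i
```

```text
t 25.95 p [ 0.5629 -0.0632  0.3076] yaw -83.8 tilt [ 0.002 -0.003] q6 1.16 F [ 5.4 -0.6 -0.2] M [ 0.08 -0.82  1.89] w 0.0868
5126 bar [562.2 -58.8] [119.2  20.1] yaw 75.8 z pct [0.1354 0.147  0.1479 0.1484 0.1489]
```

Call:
step_arm --pt "-1 0 0 0 0 0 -0.4" --pt "-1 0 0 0 0 0 -0.4" --pt "-1 0 0 0 0 0 0" --pt "-1 0 0 -1 0 0 0" --pt "-1 0 0 -1 0 0 0" --pt "-1 0 0 -1 0 0 0" --pt "-1 0 0 -1 0 0 0" --pt "-1 0 0 -1 0 0 0" --pt "-1 0 0 -1 0 0 0" --pt "-1 0 0 0 0 0 0"

```text
time: 27.0
position: [0.5618, -0.0631, 0.4599]
tool_rot: [0.778, -0.629, 0.001, -0.001]
ft_force: [-0.1, 0.2, 0.6]
grip_width: 0.0872
```

```bash
python3 wl.py j; python3 -c "
from h import *
st([.589,.0622,.45],-101.4)"
```

```text
t 27.0 p [ 0.5618 -0.0631  0.4599] yaw -77.9 tilt [ 0.003 -0.001] q6 1.05 F [-0.1  0.2  0.6] M [-0.07  0.14  0.05] w 0.0872
1664 bar [561.  -62.8] [126.9  19.7] yaw 79.6 z pct [0.1422 0.1474 0.1481 0.1485 0.1491]
t 27.05 p [ 0.5614 -0.063   0.458 ] yaw -77.9 tilt [-0.  0.] q6 1.05 F [-0.2  0.9  0.1] M [-0.05  0.19  0.  ] w 0.0869
tool units [-4.67 -2.13  0.32]
rz units 2.94
```

View pics/w_j.png

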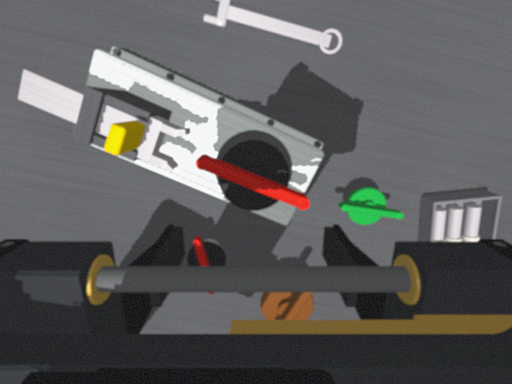

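The bar (200,162)–(307,203) lies along the cover axis, in line with the fork. Now I slide the bolt home.

Call:
step_arm --pt "-1 -0.93 -0.43 0 0 0 0" --pt "-1 -0.93 -0.43 0 0 0 0" --pt "-1 -0.93 -0.43 0 0 0 0" --pt "-1 -0.93 -0.43 0 0 0 0" --pt "-1 -0.93 -0.41 0 0 0 0" --pt "-0.5 0 0 0 0 0 0.98" --pt "-0.5 0 0 0 0 0 0.98" --pt "-0.5 0 0 0 0 0 0.98" --pt "-0.5 0 0 0 0 0 0" --pt "-0.5 0 0 0 0 0 0"

```text
time: 28.05
position: [0.5889, 0.0616, 0.4556]
tool_rot: [-0.635, 0.773, 0.002, -0.001]
ft_force: [0.7, -0.6, -0.4]
grip_width: 0.066
```

```bash
python3 -c "
from h import *
st([.589,.0625,.351],-101.4)"
```

```text
t 28.05 p [0.5889 0.0616 0.4556] yaw -101.2 tilt [-0.004  0.   ] q6 1.68 F [ 0.7 -0.6 -0.4] M [-0.04  0.15  0.05] w 0.066
tool units [-0.04 -0.01  4.18]
rz units 0.03
```

Call:
step_arm --pt "-0.5 -0.02 0 0.83 0 0 0" --pt "-0.5 0 0 0.83 0 0 0" --pt "-0.5 0 0 0.83 0 0 0" --pt "-0.5 0 0 0.83 0 0 0" --pt "-0.5 0 0 0.83 0 0 0" --pt "-0.5 0 0 0 0 0 0" --pt "-0.5 0 0 0 0 0 0" --pt "1 0 0 0 0 0 0" --pt "1 0 0 0 0 0 0" --pt "1 0 0 0 0 0 0"

```text
time: 29.05
position: [0.5899, 0.0622, 0.3545]
tool_rot: [-0.634, 0.773, -0.001, 0.001]
ft_force: [0.0, 0.6, 0.5]
grip_width: 0.0489
```

Call:
step_arm --pt "1 0 0 0 0 0 0" --pt "1 0 0 0 0 0 0" --pt "1 0 0 0 0 0 0" --pt "1 0.16 0 0 0 0 0" --pt "1 0.16 0 0 0 0 0" --pt "1 0.16 0 0 0 0 0" --pt "1 0.16 0 0 0 0 0" --pt "1 0.16 0 0 0 0 0" --pt "1 0 0 0 0 0 0" --pt "1 0 0 0 0 0 0"

```text
time: 30.05
position: [0.5855, 0.0419, 0.3536]
tool_rot: [-0.634, 0.773, -0.0, -0.001]
ft_force: [-1.7, -0.9, 2.0]
grip_width: 0.0138
```

```bash
python3 -c "
from h import *
st([.5826,.031,.351],-101.4)"
```

```text
t 30.05 p [0.5855 0.0419 0.3536] yaw -101.3 tilt [-0.001 -0.001] q6 1.65 F [-1.7 -0.9  2. ] M [-0.17  0.43 -0.28] w 0.0138
tool units [0.45 0.03 0.1 ]
rz units 0.01
```

Call:
step_arm --pt "1 0.12 0 0 0 0 0" --pt "1 0.12 0 0 0 0 0" --pt "1 0.12 0 0 0 0 0" --pt "1 0.08 0 0 0 0 0" --pt "1 0.06 0 0 0 0 0" --pt "1 0.04 0 0 0 0 0" --pt "1 0.04 0 0 0 0 0" --pt "1 0 0 0 0 0 0" --pt "1 0 0 0 0 0 0" --pt "1 0 0 0 0 0 0"

```text
time: 31.05
position: [0.5827, 0.0288, 0.3535]
tool_rot: [-0.634, 0.773, 0.0, 0.0]
ft_force: [-2.2, 4.4, 4.1]
grip_width: 0.0138
```

```bash
python3 -c "
from h import *
st([.5826,.031,.351],-101.4)"
```

```text
t 31.05 p [0.5827 0.0288 0.3535] yaw -101.3 tilt [-0.     0.001] q6 1.63 F [-2.2  4.4  4.1] M [ 0.74  0.54 -0.21] w 0.0138
tool units [-0.09  0.02  0.1 ]
rz units 0.01
```

Call:
step_arm --pt "1 0.05 0 0 0 0 0" --pt "1 0.05 0 0 0 0 0" --pt "1 0.05 0 0 0 0 0" --pt "1 0 0 0 0 0 0" --pt "1 0 0 0 0 0 0" --pt "1 0 0 0 0 0 0" --pt "1 0 0 0 0 0 0" --pt "1 0 0 0 0 0 0" --pt "1 0 0 0 0 0 0" --pt "1 0 0 0 0 0 0"

```text
time: 32.05
position: [0.5824, 0.0276, 0.3536]
tool_rot: [-0.634, 0.773, 0.002, 0.003]
ft_force: [0.3, 14.4, 2.6]
grip_width: 0.0141
```

```bash
python3 -c "
from h import *
st([.5826,.031,.351],-101.4)"
```

```text
t 32.05 p [0.5824 0.0276 0.3536] yaw -101.3 tilt [0.002 0.007] q6 1.62 F [ 0.3 14.4  2.6] M [ 2.07  0.19 -0.13] w 0.0141
tool units [-0.14  0.02  0.1 ]
rz units 0.01
```

14 N with no further travel means the bolt is home. I ease off, release, lift and look.

Call:
step_arm --pt "1 -0.08 0 0 0 0 0" --pt "1 0 0 0 0 0 0" --pt "-0.5 0 0 0 0 0 0" --pt "-0.5 0 0 0 0 0 0" --pt "-0.5 0 0 0 0 0 0" --pt "-0.5 0 0 0 0 0 0" --pt "-0.5 0 0 -0.8 0 0 0" --pt "-0.5 0 0 -0.9 0 0 0" --pt "-0.5 0 0 -1 0 0 0" --pt "-0.5 0 0 -1 0 0 0"

```text
time: 33.05
position: [0.5826, 0.0261, 0.4467]
tool_rot: [-0.634, 0.773, -0.0, -0.0]
ft_force: [0.4, -0.6, 0.7]
grip_width: 0.0632
```

Call:
step_arm --pt "-0.5 0 0 -1 0 0 0" --pt "-0.5 0 0 -1 0 0 0" --pt "-0.5 0 1 0 0 0 0" --pt "-0.5 0 1 0 0 0 0" --pt "-0.5 0 1 0 0 0 0" --pt "-0.5 0 1 0 0 0 0" --pt "-0.5 0 0 0 0 0 0" --pt "-0.5 0 0 0 0 0 0" --pt "-0.5 0 0 0 0 0 0" --pt "-0.5 0 0 0 0 0 0"

```text
time: 34.05
position: [0.4855, 0.0458, 0.496]
tool_rot: [-0.634, 0.773, -0.0, 0.0]
ft_force: [-0.6, 0.2, -0.2]
grip_width: 0.0652
```

```bash
python3 look.py z; python3 wl.py z
```

```text
t 34.05 p [0.4855 0.0458 0.496 ] yaw -101.3 tilt [ 0.001 -0.   ] q6 1.63 F [-0.6  0.2 -0.2] M [-0.04  0.17  0.04] w 0.0652
top 98 bar [556.7 -90.2] [67.9 14.3] yaw 77.7 ztop [0.1444 0.1475 0.1486 0.1497]
scene 171 bar [564.2 -65.2] [126.2  14.7] yaw 79.7 ztop [0.1463 0.1478 0.1488 0.1499]
t 34.15 p [0.4853 0.0459 0.4958] yaw -101.3 tilt [ 0. -0.] q6 1.63 F [ 0.3 -0.7  0.2] M [ 0.01  0.14 -0.  ] w 0.0654
1525 bar [563.9 -62.9] [128.2  15.2] yaw 79.8 z pct [0.1462 0.1475 0.1481 0.1486 0.1493]
```

View pics/scene_z.png

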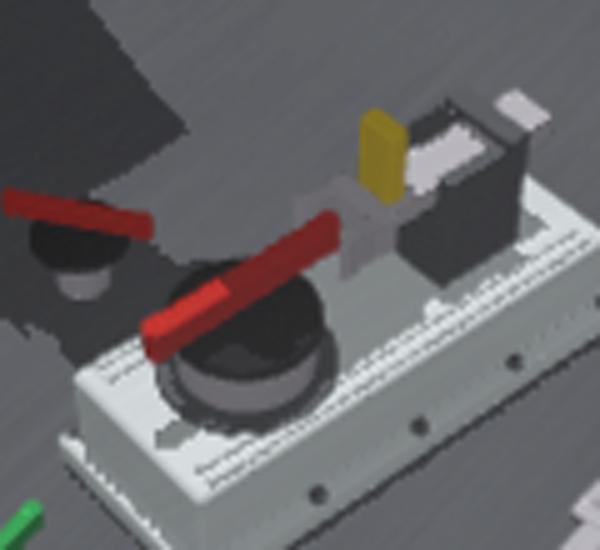

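View pics/w_z.png

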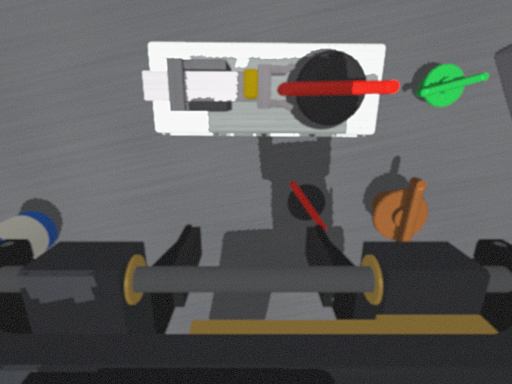

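```bash
python3 - <<'E'
from h import *
for f in ("scene0","scene_z","top0","top_z"):
    im,d,K,R,t=load(f+".npz"); r,y=masks(im); hsv=cv2.cvtColor(im,cv2.COLOR_RGB2HSV); y=(abs(hsv[...,0].astype(int)-25)<8)&(hsv[...,1]>140)&(hsv[...,2]>60)
    P=cloud(y,d,K,R,t); T=P[(P[:,2]>.190)&(P[:,2]<.205)&(abs(P[:,0]-.585)<.04)&(abs(P[:,1]-.05)<.07)]
    print(f,len(T), T.mean(0).round(4) if len(T) else "")
a,b=load("top0.npz")[0],load("top_z.npz")[0]
cv2.imwrite("pics/cmp.png",cv2.resize(np.hstack([a,b])[:,:,::-1],(800,300)))
E
```

```text
scene0 48 [0.5862 0.0283 0.196 ]
scene_z 50 [0.5865 0.0254 0.1957]
top0 34 [0.5796 0.0301 0.1976]
top_z 0
```

View pics/cmp.png

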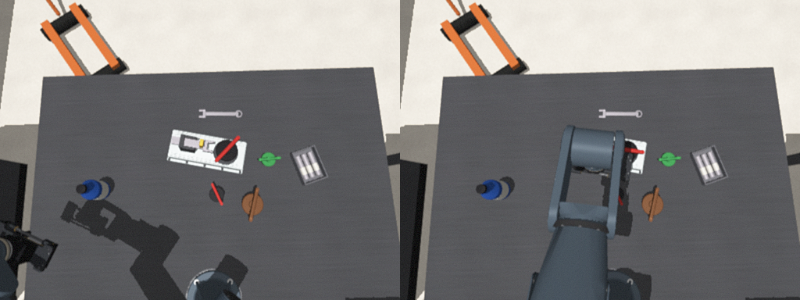

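The bolt sits at its stop, the fork straddles the bar, and the bottle, tray and wrench have not moved. I hand in.

```bash
python3 -c "
from rig import robot
print(robot.hand_in())"
```

```text
the job is handed in; nothing more can be done
None
```

The job is done in the order asked and handed in at about 34 s of the 64 s allowed. The hand-in gives no verdict.

- **Bolt back:** I gripped the post and drew it back until 19 N moved it no further. The cameras measured about 31 mm of travel, not the stated 34. The post now sits about 3 mm closer to the neck than in the first picture, which would explain the gap if the bolt did not start fully home.
- **Cap caught:** I turned the bar counter-clockwise about 38°. The wrist and scene depth both showed its top fall from 162 mm to 152 mm above the bench, so its centre is 32 mm above the rim.
- **Cap home:** I turned it clockwise to a hard stop, where the moment rose from about 0.06 to 1.9 N·m. The bar top then read 148 mm, so its centre is 28 mm above the rim.
- **Bolt home:** I slid it forward until it stopped at 14 N. The scene and wrist pictures show the fork around the bar's end.

**Checks that disagreed:** the final pictures put the bar at 78 to 80° yaw, against about 78.4° for the cover. I took the difference of up to about 1.5° as measurement error and cap play.

In the last pictures the bottle, the wrench and the tray were where they started, and the gripper was clear of everything.

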